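Dial an extension hands-free on the classroom telephone

TASK

Ring the school office from the classroom telephone, hands-free, with the closed fingers: press the green speaker key, then dial extension 2 0 7, giving each key a firm, unhurried press fully down and letting it come up before the next. Press no other key, leave the handset lying in its cradle and do not disturb the boat, the eraser or the pen pot. Finish with the hand clear of everything.

Things in the scene. Friction and masses are not known exactly. Their poses are not given: they have to be found in the camera images.
- phone: Grey big-button desk telephone, fixed on the worktop, 225 mm front to back (its x) by 205 mm wide (its y), about 70 mm high. Origin: centre of its underside. Its x axis points from its front edge (the user's side, towards the robot) to its rear edge with the display, its y axis to its user's left. Cradle on the left, key panel, rising 8 degrees (0.14 rad) to the rear, on the right.
- key_speaker_top (a point): Centre of the top face of the green speaker key, with a white loudspeaker mark: bottom function row, right, green. The key is 18 mm front to back by 22 mm wide and stands 6 mm out of the panel; columns are 32 mm apart, digit rows 28 mm, and the function row 40 mm in front of them. The point moves down with the key; its z axis points out of the panel, its x axis up the panel to the rear.
- key_2_top (a point): Centre of the top face of the off-white key 2: row 1 from the top, middle. The key is 18 mm front to back by 22 mm wide and stands 6 mm out of the panel; columns are 32 mm apart, digit rows 28 mm, and the function row 40 mm in front of them. The point moves down with the key; its z axis points out of the panel, its x axis up the panel to the rear.
- key_0_top (a point): Centre of the top face of the off-white key 0: row 4 from the top, middle. The key is 18 mm front to back by 22 mm wide and stands 6 mm out of the panel; columns are 32 mm apart, digit rows 28 mm, and the function row 40 mm in front of them. The point moves down with the key; its z axis points out of the panel, its x axis up the panel to the rear.
- key_7_top (a point): Centre of the top face of the off-white key 7: row 3 from the top, left. The key is 18 mm front to back by 22 mm wide and stands 6 mm out of the panel; columns are 32 mm apart, digit rows 28 mm, and the function row 40 mm in front of them. The point moves down with the key; its z axis points out of the panel, its x axis up the panel to the rear.
- key_1 (a joint): Travel in m of the 1 key (row 1 from the top, left; top centre at x 47, y -2, z 65 mm from the phone's origin). Spring key: 0 when up, 0.004 m fully down; starts to move at about 1.2 N, is fully down at 4 N and springs back when released. Counts as wrongly pressed beyond 0.002.
- key_2 (a joint): Travel in m of the 2 key (row 1 from the top, middle; top centre at x 47, y -34, z 65 mm from the phone's origin). Spring key: 0 when up, 0.004 m fully down; starts to move at about 1.2 N, is fully down at 4 N and springs back when released. A press counts beyond 0.003.
- key_3 (a joint): Travel in m of the 3 key (row 1 from the top, right; top centre at x 47, y -66, z 65 mm from the phone's origin). Spring key: 0 when up, 0.004 m fully down; starts to move at about 1.2 N, is fully down at 4 N and springs back when released. Counts as wrongly pressed beyond 0.002.
- key_4 (a joint): Travel in m of the 4 key (row 2 from the top, left; top centre at x 19, y -2, z 61 mm from the phone's origin). Spring key: 0 when up, 0.004 m fully down; starts to move at about 1.2 N, is fully down at 4 N and springs back when released. Counts as wrongly pressed beyond 0.002.
- key_5 (a joint): Travel in m of the 5 key (row 2 from the top, middle; top centre at x 19, y -34, z 61 mm from the phone's origin). Spring key: 0 when up, 0.004 m fully down; starts to move at about 1.2 N, is fully down at 4 N and springs back when released. Counts as wrongly pressed beyond 0.002.
- key_6 (a joint): Travel in m of the 6 key (row 2 from the top, right; top centre at x 19, y -66, z 61 mm from the phone's origin). Spring key: 0 when up, 0.004 m fully down; starts to move at about 1.2 N, is fully down at 4 N and springs back when released. Counts as wrongly pressed beyond 0.002.
- key_7 (a joint): Travel in m of the 7 key (row 3 from the top, left; top centre at x -9, y -2, z 57 mm from the phone's origin). Spring key: 0 when up, 0.004 m fully down; starts to move at about 1.2 N, is fully down at 4 N and springs back when released. A press counts beyond 0.003.
- key_8 (a joint): Travel in m of the 8 key (row 3 from the top, middle; top centre at x -9, y -34, z 57 mm from the phone's origin). Spring key: 0 when up, 0.004 m fully down; starts to move at about 1.2 N, is fully down at 4 N and springs back when released. Counts as wrongly pressed beyond 0.002.
- key_9 (a joint): Travel in m of the 9 key (row 3 from the top, right; top centre at x -9, y -66, z 57 mm from the phone's origin). Spring key: 0 when up, 0.004 m fully down; starts to move at about 1.2 N, is fully down at 4 N and springs back when released. Counts as wrongly pressed beyond 0.002.
- key_star (a joint): Travel in m of the star key (row 4 from the top, left; top centre at x -36, y -2, z 53 mm from the phone's origin). Spring key: 0 when up, 0.004 m fully down; starts to move at about 1.2 N, is fully down at 4 N and springs back when released. Counts as wrongly pressed beyond 0.002.
- key_0 (a joint): Travel in m of the 0 key (row 4 from the top, middle; top centre at x -36, y -34, z 53 mm from the phone's origin). Spring key: 0 when up, 0.004 m fully down; starts to move at about 1.2 N, is fully down at 4 N and springs back when released. A press counts beyond 0.003.
- key_hash (a joint): Travel in m of the hash key (row 4 from the top, right; top centre at x -36, y -66, z 53 mm from the phone's origin). Spring key: 0 when up, 0.004 m fully down; starts to move at about 1.2 N, is fully down at 4 N and springs back when released. Counts as wrongly pressed beyond 0.002.
- key_redial (a joint): Travel in m of the redial key (bottom function row, left, grey; top centre at x -76, y -2, z 47 mm from the phone's origin). Spring key: 0 when up, 0.004 m fully down; starts to move at about 1.2 N, is fully down at 4 N and springs back when released. Counts as wrongly pressed beyond 0.002.
- key_mute (a joint): Travel in m of the mute key (bottom function row, middle, red; top centre at x -76, y -34, z 47 mm from the phone's origin). Spring key: 0 when up, 0.004 m fully down; starts to move at about 1.2 N, is fully down at 4 N and springs back when released. Counts as wrongly pressed beyond 0.002.
- key_speaker (a joint): Travel in m of the speaker key (bottom function row, right, green; top centre at x -76, y -66, z 47 mm from the phone's origin). Spring key: 0 when up, 0.004 m fully down; starts to move at about 1.2 N, is fully down at 4 N and springs back when released. A press counts beyond 0.003.
- handset: Cordless handset of the telephone, dark grey, 200 mm long (its x), 50 mm wide, 38 mm high, lying loose in the cradle on the phone's left, top about 72 mm above the worktop. Origin: centre of its underside. To be left in the cradle.
- boat: Blue toy boat, 90 mm long (its x), 46 mm wide, 50 mm high, loose, to the right of the phone. Origin: on its underside. Bystander.
- eraser: Whiteboard eraser, blue back on a dark grey pad, 55 by 110 mm, 30 mm high, loose, to the left of the phone. Origin: centre of its underside. Bystander.
- pen_pot: White pot with five marker pens in it, 72 mm across, 140 mm high with the pens, loose, behind the phone. Origin: centre of its underside. Bystander.
Things that resemble listed ones, but are neither listed nor needed, are in the scene too. What is meant by the handset is not blue or brown, and is the smaller of those in its own colour.

How it is judged (in metres and radians):
On the way, in this order (a step that is already met when the one before it is completed fails the run):
1. the green speaker key is pressed down (3 of its 4 mm), the other three keys of the call being up (value of joint key_speaker above 0.003 m and value of joint each of key_2, key_0, key_7 below 0.0015 m), for 0.1 s.
2. key 2 is pressed down (3 of its 4 mm), the other three keys of the call being up (value of joint key_2 above 0.003 m and value of joint each of key_speaker, key_0, key_7 below 0.0015 m), for 0.1 s.
3. key 0 is pressed down (3 of its 4 mm), the other three keys of the call being up (value of joint key_0 above 0.003 m and value of joint each of key_speaker, key_2, key_7 below 0.0015 m), for 0.1 s.
4. key 7 is pressed down (3 of its 4 mm), the other three keys of the call being up (value of joint key_7 above 0.003 m and value of joint each of key_speaker, key_2, key_0 below 0.0015 m), for 0.1 s.
At the end, for the whole second after the job is handed in: After speaker, 2, 0 and 7 have been pressed in that order: all 15 keys are up (within 1 mm), the handset lies at rest in its cradle within 8 mm of where it was, and the boat, the eraser and the upright pen pot are within 15 mm of where they were (value of joint each of key_1, key_2, key_3, key_4, key_5, key_6, key_7, key_8, key_9, key_star, key_0, key_hash, key_redial, key_mute, key_speaker below 0.001 m and distance of handset from where it was at the start of the episode below 0.008 m and angle between handset's own z axis and vertical below 0.1 rad and linear speed of handset below 0.02 m/s and distance of each of boat, eraser, pen_pot from where it was at the start of the episode below 0.015 m and angle between pen_pot's own z axis and vertical below 0.2 rad); the robot touches nothing.
It fails at once if a wrong key is pressed (2 mm or more) (value of joint any of key_1, key_3, key_4, key_5, key_6, key_8, key_9, key_star, key_hash, key_redial, key_mute above 0.002 m).
It fails at once if two keys of the call are pressed at once (value of joint each of key_speaker, key_2 above 0.002 m or value of joint each of key_speaker, key_0 above 0.002 m or value of joint each of key_speaker, key_7 above 0.002 m or value of joint each of key_2, key_0 above 0.002 m or value of joint each of key_2, key_7 above 0.002 m or value of joint each of key_0, key_7 above 0.002 m).
It fails at once if the handset is lifted or pushed out of its place (more than 10 mm) (distance of handset from where it was at the start of the episode above 0.01 m).
It fails at once if the boat, the eraser or the pen pot is moved more than 20 mm or the pot is tipped (distance of any of boat, eraser, pen_pot from where it was at the start of the episode above 0.02 m or angle between pen_pot's own z axis and vertical above 0.3 rad).
It also fails if it takes over 51 s, if anything falls off the work surface, if the arm or the gripper's body presses on something with over 40 N, if the wrist force passes 120 N, or if a joint passes its speed limit or range.

ROBOT

A 7-joint arm with a two-finger parallel gripper is mounted at the origin on the work surface. World frame = base frame: x ahead of the robot, y to its left, z up, the work surface at z = 0. Lengths are in m, angles in degrees, forces in N, time in s.
With the tool pointing down it reaches from about 0.425 to 0.875 m from the base axis. Payload 4.7 kg.
Tool frame: the origin (TCP) lies on the centre line of the jaws, within the pads' length; the fingertips stand ahead of it and the grasp point (between the pads) lies 2 mm behind it (env.tip_reach is the x of the fingertips in the tool frame, in m); x points along the fingers, z is the direction in which the jaws open and shut, and the axes are right-handed (so a half turn about x gives the same grasp; the last joint's range is limited). The gripper opens to 87 mm and grips with 3 to 60 N. Pads are 19 mm wide; open, the fingers measure 117 mm over their backs; the gripper's body (75 mm by 190 mm) begins 51 mm behind the grasp point.
Start: joints at [69.677, 18.392, -4.016, 83.108, 1.295, 78.541, -3.26], TCP at [0.234, -0.606, 0.24] pointing down, gripper open.
Joint ranges: [-163.93, 163.93], [-17.29, 119.83], [-79.2, 71.16], [3.27, 140.29], [-89.18, 269.18], [5.43, 117.66], [-154.24, 154.24]. Speed limits (degrees/s): [147.25, 147.25, 180, 180, 180, 180, 180].

INTERFACE

Orientations are given as [roll, pitch, yaw] about the fixed x, y, z axes, in that order (R = Rz(yaw) Ry(pitch) Rx(roll)).
In Python, from cell import telemetry, optics, env, models gives the robot as it stands.
- The arm moves only by the shell command python3 -m pendant 'ROWS' [FORCE]. ROWS is JSON, a list of rows, each a list of 3 entries, a list of its own where there are three numbers: the finger opening in mm, from 0 to 87, then the shift along the tool's x, y, z in mm, then the turn, a rotation vector about the tool's x, y, z in rad. A call has 1 to 10 rows; each row is the pose to reach, as a shift and turn from the pose commanded when the call began, along the tool's axes at that moment; what a row does not reach only later rows make up. A row lasts 1/12 s, in which the tool goes at most 41.7 mm and 7.16 degrees, less where a joint would pass 70% of its speed; a pose out of reach is approached as far as the arm can. A call with a gripper value outside its range is refused whole. The fingers move at their own pace and stop on an object; FORCE is the grip in N (left out, the last holds). Time passes only in rows, so rows that repeat a pose let the fingers close. It gives the time, the measured TCP pose, the force and the opening at its end, in the units of the state.
- telemetry.get_obs(): the state, without advancing time (a new reading comes with each control period).
- optics.read_camera(name): name is "scene" or "top" or "wrist"; returns a dict with "image" (420x560x3 uint8, blue, green, red), "range_z" (420x560 float32, m along the optical axis (not along the pixel's ray), 0 where there is no reading), "fx", "fy", "cx", "cy" (pixels), "k1" (the pictures are not rectified: a ray, as slopes to the right and down, at radius r is drawn at 1 + k1 r^2 times it, then the intrinsics apply), "cam_to_world" (4x4, takes a point from camera to world coordinates). Camera axes: x right, y up, looking along -z (the intrinsics and any distortion apply to the point x, -y, -z); pixel columns grow to the right and rows downward; lengths in m; the calibration is good to about 2 mm. A picture is of the moment at which its call begins.
- env.sign_off(): hands the job in, once; it reports no verdict.
Trained networks look in the newest picture that a camera, given by its name, has taken for a name from the list of things; names that differ only in an ending like _2 or _b are one class to them, and where a whole thing is asked for, a point or a joint stands for the part that bears it (a point fixed in the world has none). Each returns a list of dicts, best first, with "confidence" (0 to 1); they miss things now and then, are a little off and sometimes report something else, mostly with a low value. They report only what shows in the picture. A call takes as long as a camera call. They do not tell look-alikes from the thing itself.
- models.masks_of(camera, label): "pixels" (420x560 bool, what is visible of it) and "extent" ([left, top, right, bottom] as shares, 0 to 1, of the picture: columns of its width, rows of its height, round what is visible of it).
- models.landmark_of(camera, label): "centre" ([row, column] as shares, 0 to 1, of the picture: columns of its width, rows of its height: a listed point, or the origin of a listed thing).
The state is a dict: "time_s": time; "qpos": joint angles; "joint_velocities": joint speeds; "effort": joint torques, N m; "tool_pos": TCP position; "tool_rot": TCP orientation; "force": force on the tool from outside, world axes, zero at the start; "wrist_torque": the same for the moment, N m; "grip_width": finger opening in m.
Only numpy, scipy, OpenCV 4.12 (cv2) and the standard library are available. Lean on these libraries where they do the work, as an engineer would, in place of code of your own. Each camera call takes 0.05 s, during which the arm holds its last target.

## Working session

There is one attempt and no reset: what is moved stays moved. The work goes in short steps, Python scripts to look and compute and a shell command to move; the robot and the scene stay as the last step left them, time stands still between calls to the robot, and variables do not carry over. Pictures are saved under pics/ and viewed, and the job is handed in when it is done.

```bash
ls; mkdir -p pics
python3 - <<'E'
from cell import telemetry, optics, env, models
import cv2
print(telemetry.get_obs(), env.tip_reach)
for c in ["scene","top","wrist"]:
    d=optics.read_camera(c); cv2.imwrite(f"pics/{c}0.png",d["image"]); print(c,d["fx"],d["fy"],d["cx"],d["cy"],d["k1"],d["cam_to_world"].round(4).tolist())
E
```

```text
pics
{'time_s': 0.0, 'qpos': array([69.67614082, 18.43903407, -4.01836941, 83.1739369 ,  1.29638739,
       78.54218057, -3.25933423]), 'joint_velocities': array([-0.07821964, -0.14064275, -0.06958386, -0.10553318, -0.00226611,
        0.03118606,  0.06826006]), 'effort': array([ 5.02724124e-04, -4.91292429e+01, -4.03718837e-01, -3.12524736e+01,
       -6.39852695e-02,  4.38840862e-02,  1.73047692e-04]), 'tool_pos': array([ 0.23411957, -0.60581193,  0.23847064]), 'tool_rot': array([-176.74234988,   89.8900049 ,  114.39487333]), 'force': array([ 0.51753797,  0.76598913, -0.98955418]), 'wrist_torque': array([-0.01150418, -0.06484843, -0.03373268]), 'grip_width': 0.08692883278995331} 0.017
scene 510.8649207842461 510.8649207842461 278.60796153721077 212.2496382829444 -0.03551645057211894 [[-0.8175, -0.3312, 0.4711, 1.1496], [0.5754, -0.4357, 0.6922, 0.8657], [-0.024, 0.8369, 0.5468, 0.7335], [0.0, 0.0, 0.0, 1.0]]
top 384.60228149684457 384.60228149684457 283.1338150676316 211.14864198523912 -0.07740348571400292 [[0.0133, 0.9904, -0.1377, 0.4496], [-0.9998, 0.0149, 0.0107, 0.0157], [0.0127, 0.1375, 0.9904, 0.8368], [0.0, 0.0, 0.0, 1.0]]
wrist 299.177444310591 299.177444310591 279.13814515697493 212.54570665279402 0.007152153540779249 [[0.361, 0.9025, 0.2349, 0.2987], [-0.9325, 0.3499, 0.089, -0.58], [-0.0019, -0.2512, 0.9679, 0.383], [0.0, 0.0, 0.0, 1.0]]
```

View pics/scene0.png

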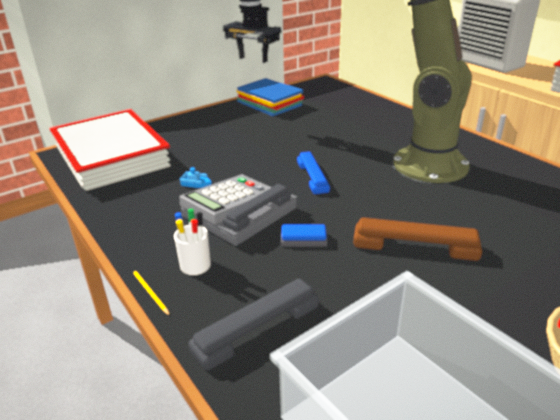

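View pics/top0.png

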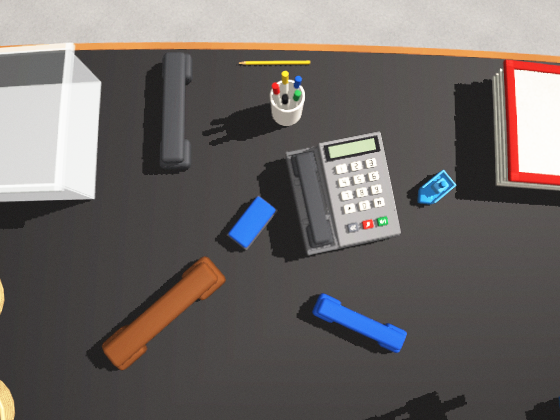

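View pics/wrist0.png

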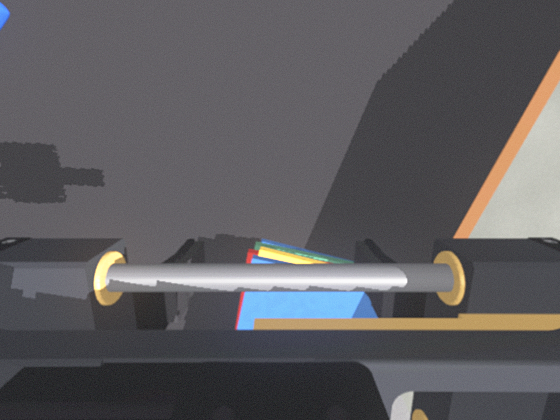

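The top view shows the phone at about (345,195), with the green key near (382,222) and digit keys 2, 0 and 7 near (357,166), (364,205) and (346,195). The pot is at (287,103), the boat at (436,188) and the eraser at (251,222). Next I'll fit the phone pose.

```bash
cat > h.py <<'E'
from cell import telemetry, optics, env, models
import numpy as np, cv2
from scipy.spatial.transform import Rotation as R
from scipy.optimize import least_squares
K={}
for r,(x,z) in enumerate([(47,65),(19,61),(-9,57),(-36,53),(-76,47)]):
    for c,y in enumerate([-2,-34,-66]):
        K[[["1","2","3"],["4","5","6"],["7","8","9"],["star","0","hash"],["redial","mute","speaker"]][r][c]]=np.array([x,y,z])/1e3
def proj(d,P):
    P=np.atleast_2d(P); M=np.linalg.inv(d["cam_to_world"]); p=P@M[:3,:3].T+M[:3,3]
    s=np.c_[p[:,0]/-p[:,2],p[:,1]/p[:,2]]
    s=s*(1+d["k1"]*(s**2).sum(1))[:,None]
    return s*[d["fx"],d["fy"]]+[d["cx"],d["cy"]]
def w(pose,p):
    x,y,a=pose; return np.atleast_2d(p)@R.from_euler('z',a).as_matrix().T+[x,y,0]
def unproj(d,u,v):
    z=d["range_z"][int(round(v)),int(round(u))]
    s0=np.array([(u-d["cx"])/d["fx"],(v-d["cy"])/d["fy"]]); s=s0.copy()
    for _ in range(20): s=s0/(1+d["k1"]*(s@s))
    p=np.array([s[0]*z,-s[1]*z,-z,1]); return (d["cam_to_world"]@p)[:3]
E
python3 - <<'E'
from h import *
for c in ["top","scene"]:
    d=optics.read_camera(c)
    obs={}
    for k in ["speaker_top","2_top","0_top","7_top"]:
        L=models.landmark_of(c,"key_"+k)
        print(c,k,[(round(l["confidence"],2),(np.array(l["centre"])[::-1]*[560,420]).round(1).tolist()) for l in L[:6]])
    for k in ["phone","handset","boat","eraser","pen_pot"]:
        L=models.landmark_of(c,k)
        for l in L[:4]:
            u=np.array(l["centre"])[::-1]*[560,420]
            print(c,k,round(l["confidence"],2),u.round(1).tolist(),unproj(d,*u).round(3).tolist())
E
```

```text
top speaker_top [(0.41, [382.4, 218.0])]
top 2_top [(0.45, [355.8, 164.3])]
top 0_top [(0.39, [366.5, 202.9])]
top 7_top [(0.64, [345.1, 193.4])]
top phone 0.85 [342.0, 195.2] [0.593, -0.114, 0.056]
top handset 0.94 [316.1, 198.9] [0.582, -0.059, 0.072]
top handset 0.74 [180.5, 111.9] [0.771, 0.231, 0.051]
top handset 0.71 [169.0, 311.6] [0.352, 0.232, 0.055]
top handset 0.56 [358.9, 323.1] [0.332, -0.151, 0.037]
top boat 0.55 [429.2, 189.1] [0.618, -0.315, 0.017]
top boat 0.42 [254.5, 223.3] [0.535, 0.067, 0.031]
top eraser 0.65 [252.6, 222.0] [0.538, 0.071, 0.029]
top pen_pot 0.68 [287.5, 109.8] [0.764, 0.001, 0.088]
scene speaker_top [(0.6, [242.6, 177.8])]
scene 2_top [(0.55, [214.1, 192.8])]
scene 0_top [(0.63, [240.0, 185.8])]
scene 7_top [(0.54, [235.7, 195.4])]
scene phone 0.95 [236.1, 214.9] [0.667, -0.021, 0.073]
scene handset 0.91 [415.3, 244.9] [0.343, 0.251, 0.002]
scene handset 0.88 [259.5, 328.3] [0.786, 0.253, -0.001]
scene handset 0.72 [259.9, 213.6] [0.588, -0.043, 0.034]
scene handset 0.65 [316.0, 178.4] [0.371, -0.09, 0.039]
scene boat 0.56 [197.2, 185.4] [0.631, -0.303, 0.011]
scene eraser 0.57 [300.3, 240.8] [0.563, 0.092, 0.018]
scene pen_pot 0.65 [196.6, 265.8] [0.806, 0.034, 0.023]
```

```bash
cat > fit.py <<'E'
from h import *
def blobs(img):
    h=cv2.cvtColor(img,cv2.COLOR_BGR2HSV)
    m=(((h[...,2]>185)&(h[...,1]<60))|((h[...,1]>120)&(h[...,2]>80))).astype(np.uint8)
    n,l,s,c=cv2.connectedComponentsWithStats(m,connectivity=4)
    return s,c
def fit(d,p0,amin,amax,tol,verbose=True,names=list(K)):
    s,c=blobs(d["image"]); p=np.array(p0)
    c=c[(s[:,4]>amin)&(s[:,4]<amax)]
    for it in range(6):
        pr=proj(d,w(p,[K[k] for k in names])); D=np.linalg.norm(pr[:,None]-c[None],axis=2); j=D.argmin(1); ok=D.min(1)<tol
        r=least_squares(lambda q:(proj(d,w(q,[K[k] for k in names]))[ok]-c[j[ok]]).ravel(),p,loss='soft_l1'); p=r.x
    if verbose: print(ok.sum(),"rms px",np.sqrt((r.fun**2).mean()*2).round(2),"pose",p.round(4),np.degrees(p[2]).round(2))
    return p
E
python3 - <<'E'
from fit import *
P={}
lm={"top":[(382.4,218),(355.8,164.3),(366.5,202.9),(345.1,193.4)],"scene":[(242.6,177.8),(214.1,192.8),(240,185.8),(235.7,195.4)]}
for c in ["top","scene"]:
    d=optics.read_camera(c)
    o=np.array(lm[c]); n=["speaker","2","0","7"]
    p=least_squares(lambda q:(proj(d,w(q,[K[k] for k in n]))-o).ravel(),[0.6,-0.12,0.1]).x
    print(c,"landmarks",p.round(4),np.degrees(p[2]).round(2),(proj(d,w(p,[K[k] for k in n]))-o).round(1).tolist())
    p=fit(d,p,20,250,6)
    im=cv2.resize(d["image"],None,fx=4,fy=4,interpolation=cv2.INTER_CUBIC)
    pr=proj(d,w(p,list(K.values())))
    for k,u in zip(K,pr): cv2.drawMarker(im,tuple(int(t) for t in (u+.5)*4),(255,0,255),0,8,1)
    a=(pr.mean(0)*4).astype(int); cv2.imwrite(f"pics/{c}_fit.png",im[max(0,a[1]-230):a[1]+230,max(0,a[0]-300):a[0]+300])
    for u in ([(350,169)] if c=="top" else []): pass
    for k in ["2","0","7","speaker"]:
        u=proj(d,w(p,K[k]))[0]; print(k,w(p,K[k])[0].round(4),unproj(d,*u).round(4))
E
```

```text
top landmarks [ 0.605  -0.1196  0.2427] 13.9 [[0.9, 0.5], [-0.4, -0.7], [-2.1, 0.1], [1.6, 0.1]]
1 rms px 0.0 pose [ 0.6014 -0.1174  0.2424] 13.89
2 [ 0.6552 -0.1391  0.065 ] [ 0.6557 -0.1394  0.0633]
0 [ 0.5746 -0.159   0.053 ] [ 0.5747 -0.1591  0.0525]
7 [ 0.5932 -0.1215  0.057 ] [ 0.5932 -0.1215  0.0568]
speaker [ 0.5435 -0.1997  0.047 ] [ 0.5433 -0.1992  0.0489]
scene landmarks [ 0.6074 -0.1254  0.1045] 5.99 [[0.8, 1.0], [-1.6, 0.7], [-1.3, 0.5], [2.1, -2.3]]
1 rms px 0.0 pose [ 0.6122 -0.1254  0.1047] 6.0
2 [ 0.6625 -0.1543  0.065 ] [ 0.659  -0.1617  0.0602]
0 [ 0.5799 -0.163   0.053 ] [ 0.5819 -0.1595  0.0553]
7 [ 0.6035 -0.1284  0.057 ] [ 0.604  -0.1274  0.0577]
speaker [ 0.5435 -0.199   0.047 ] [ 0.5443 -0.1976  0.0479]
```

```bash
ls pics
```

```text
scene0.png
scene_fit.png
top0.png
top_fit.png
wrist0.png
```

Run:
```python
from fit import *
d=optics.read_camera("top"); im=d["image"]
h=cv2.cvtColor(im,cv2.COLOR_BGR2HSV)
print(h[204,360:385,2]); print(h[222,345:390,1]);print(h[192,340:385,2])
for th in (200,215,225,235,245):
    m=((h[...,2]>th)&(h[...,1]<70)).astype(np.uint8); n,l,s,c=cv2.connectedComponentsWithStats(m,connectivity=4)
    g=[(c[i].round(1).tolist(),int(s[i,4])) for i in range(1,n) if 330<c[i][0]<395 and 155<c[i][1]<235]
    print(th,len(g),g)
```

```text
[254 255 236 248 253 231 253 255 255 245 145 119 120 128 193 254 255 252
 208 254 245 254 255 254 249]
[ 10  10   9   7   6   5   4   7   4   7   5   3   4   7  10   7  48 181
 205 196 196 174  41  19  78 172 197 157  57  11   9   6  95 189 190   8
   2  21  60 170  19 165 193  18   9]
[171 220 251 254 254 253 253 249 253 255 255 253 198 160 122 128 190 253
 255 255 233 190 159 248 255 255 253 229 147 117 121 145 238 254 254 250
 230 239 252 250 250 235 200 196 197]
200 30 [([371.0, 162.3], 86), ([385.0, 158.0], 1), ([356.3, 165.1], 99), ([341.3, 168.1], 103), ([386.0, 163.0], 1), ([387.0, 167.5], 2), ([373.6, 175.1], 93), ([388.0, 172.5], 2), ([358.9, 178.2], 102), ([343.9, 181.3], 99), ([389.0, 177.0], 1), ([390.0, 182.0], 1), ([376.4, 188.5], 95), ([361.6, 191.6], 98), ([391.0, 187.0], 1), ([346.6, 194.5], 99), ([392.0, 192.0], 1), ([331.0, 196.0], 1), ([379.1, 201.7], 91), ([393.0, 197.0], 1), ([364.2, 204.8], 100), ([394.0, 202.0], 1), ([349.4, 207.9], 102), ([368.0, 219.0], 1), ([372.0, 219.0], 1), ([382.3, 221.1], 16), ([367.8, 223.5], 10), ([373.0, 222.5], 2), ([352.9, 227.2]
[... 1140 characters left out ...]
([376.0, 188.0], 1), ([346.8, 194.8], 82), ([361.0, 191.0], 1), ([361.5, 193.0], 2), ([379.0, 202.1], 66), ([364.3, 204.8], 75), ([349.4, 208.0], 81), ([382.3, 221.1], 16), ([367.8, 223.5], 10), ([354.0, 226.0], 1), ([352.3, 227.9], 7)]
245 21 [([373.3, 161.2], 26), ([368.5, 163.3], 30), ([356.1, 165.3], 61), ([341.4, 168.2], 74), ([373.6, 175.7], 53), ([358.7, 178.6], 60), ([373.0, 175.0], 1), ([344.0, 181.6], 70), ([374.0, 177.0], 1), ([376.3, 188.8], 54), ([361.6, 191.6], 55), ([376.0, 188.0], 1), ([346.7, 194.9], 70), ([361.0, 193.0], 1), ([379.1, 202.0], 61), ([364.2, 204.8], 53), ([349.4, 208.1], 71), ([363.8, 204.8], 4), ([382.5, 221.0], 13), ([367.8, 223.5], 10), ([351.0, 228.0], 1)]
```

View pics/top_fit.png

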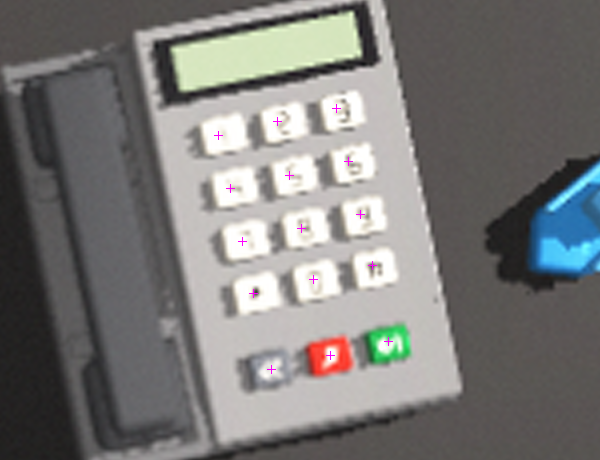

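```bash
python3 - <<'E'
import re
s=open('fit.py').read()
s=s.replace('''m=(((h[...,2]>185)&(h[...,1]<60))|((h[...,1]>120)&(h[...,2]>80))).astype(np.uint8)''','''m=((h[...,2]>TH)&(h[...,1]<70)).astype(np.uint8)''').replace("from h import *","from h import *\nTH=210\nN=[k for k in K if k not in('redial','mute','speaker')]").replace("names=list(K)","names=N")
open('fit.py','w').write(s)
E
python3 - <<'E'
import fit
from fit import *
d=optics.read_camera("top")
for t in (205,215,225): fit.TH=t; p=fit.fit(d,[.6014,-.1174,.2],30,200,6)
for k in ["2","0","7","speaker"]:
        u=proj(d,w(p,K[k]))[0]; print(k,u.round(1),w(p,K[k])[0].round(4),unproj(d,*u).round(4))
d=optics.read_camera("scene")
for t in (180,200,215,225): fit.TH=t; q=fit.fit(d,p,8,200,6)
for k in ["2","0","7","speaker"]:
        u=proj(d,w(q,K[k]))[0]; print(k,u.round(1),w(q,K[k])[0].round(4),unproj(d,*u).round(4))
E
```

```text
Traceback (most recent call last):
AttributeError: 'function' object has no attribute 'fit'
```

```bash
mv fit.py ft.py
python3 - <<'E'
import ft
from ft import *
d=optics.read_camera("top")
for t in (205,215,225): ft.TH=t; p=fit(d,[.6014,-.1174,.2],30,200,6)
for k in ["2","0","7","speaker"]:
        u=proj(d,w(p,K[k]))[0]; print(k,u.round(1),w(p,K[k])[0].round(4),unproj(d,*u).round(4))
d=optics.read_camera("scene")
for t in (180,200,215,225): ft.TH=t; q=fit(d,p,8,200,6)
for k in ["2","0","7","speaker"]:
        u=proj(d,w(q,K[k]))[0]; print(k,u.round(1),w(q,K[k])[0].round(4),unproj(d,*u).round(4))
E
```

```text
12 rms px 0.19 pose [ 0.6024 -0.1199  0.2195] 12.58
12 rms px 0.2 pose [ 0.6022 -0.1199  0.2205] 12.64
12 rms px 0.2 pose [ 0.6021 -0.1198  0.2209] 12.65
2 [356.1 165.2] [ 0.6554 -0.1427  0.065 ] [ 0.6553 -0.1426  0.0653]
0 [364.2 204.8] [ 0.5744 -0.1609  0.053 ] [ 0.5745 -0.161   0.0524]
7 [346.7 194.9] [ 0.5938 -0.1238  0.057 ] [ 0.5937 -0.1236  0.0576]
speaker [382.8 220.7] [ 0.5424 -0.2009  0.047 ] [ 0.5423 -0.2007  0.0477]
0 rms px nan pose [ 0.6021 -0.1198  0.2209] 12.65
0 rms px nan pose [ 0.6021 -0.1198  0.2209] 12.65
0 rms px nan pose [ 0.6021 -0.1198  0.2209] 12.65
0 rms px nan pose [ 0.6021 -0.1198  0.2209] 12.65
2 [215.5 195.1] [ 0.6554 -0.1427  0.065 ] [ 0.6544 -0.1448  0.0636]
0 [239.3 186.5] [ 0.5744 -0.1609  0.053 ] [ 0.576  -0.1581  0.0548]
7 [240.3 193.3] [ 0.5938 -0.1238  0.057 ] [ 0.5933 -0.1245  0.0565]
speaker [241.8 179. ] [ 0.5424 -0.2009  0.047 ] [ 0.545  -0.1964  0.0499]ft.py:15: RuntimeWarning: Mean of empty slice.
  if verbose: print(ok.sum(),"rms px",np.sqrt((r.fun**2).mean()*2).round(2),"pose",p.round(4),np.degrees(p[2]).round(2))
  ret = ret.dtype.type(ret / rcount)
```

```bash
cat > plan.py <<'E'
from h import *
POSE=[.6022,-.1199,.2205]
def tgt_R(pose=POSE,sgn=1):
    A=R.from_euler('z',pose[2]).as_matrix(); t=np.radians(8)
    x=A@[np.sin(t),0,-np.cos(t)]; z=sgn*A@[0,1,0]; y=np.cross(z,x)
    return np.c_[x,y,z]
def cur():
    o=telemetry.get_obs(); return o,o["tool_pos"],R.from_euler('xyz',o["tool_rot"],degrees=True).as_matrix()
def delta(P,Rt):
    o,p,Rc=cur(); return (Rc.T@(P-p)*1000).round(1), R.from_matrix(Rc.T@Rt).as_rotvec().round(4)
def keypt(k,h,pose=POSE):  # TCP so that tip is h (m) above key top along normal
    Rt=tgt_R(pose); return w(pose,K[k])[0]-Rt[:,0]*(h+env.tip_reach)
E
python3 - <<'E'
from plan import *
o,p,Rc=cur(); print(Rc.round(3).tolist())
for s in (1,-1):
    print(s,delta(keypt("0",.12),tgt_R(sgn=s)), keypt("0",.12))
E
```

```text
[[-0.0, 0.933, 0.36], [-0.0, 0.36, -0.933], [-1.0, -0.0, 0.0]]
1 (array([  50.9,  459.1, -295.6]), array([-2.9863, -0.2089, -0.0153])) [ 0.55590295 -0.16512086  0.18866673]
-1 (array([  50.9,  459.1, -295.6]), array([ 0.148 , -0.0102,  0.1394])) [ 0.55590295 -0.16512086  0.18866673]
```

```bash
sed -i 's/sgn=1/sgn=-1/' plan.py
python3 -m pendant '[[0,[5,46,-30],[0,0,0]],[0,[10,92,-59],[0,0,0]],[0,[15,138,-89],[0.05,0,0.05]],[0,[20,184,-118],[0.1,0,0.1]],[0,[25,226,-145],[0.148,-0.01,0.139]],[0,[30,268,-172],[0.148,-0.01,0.139]],[0,[35,310,-199],[0.148,-0.01,0.139]],[0,[40,352,-226],[0.148,-0.01,0.139]],[0,[45,394,-253],[0.148,-0.01,0.139]],[0,[50,430,-276],[0.148,-0.01,0.139]]]' 20
python3 - <<'E'
from plan import *
print(delta(keypt("0",.12),tgt_R()),cur()[0])
E
```

```text
time_s: 2.28
tool_pos: [0.4799, -0.2698, 0.2]
tool_rot: [89.7, 82.0, 12.3]
force: [0.5, -0.4, -0.9]
grip_width: 0.0281
(array([ 24.6,  94.5, -85.6]), array([-0.0001,  0.0008, -0.0001])) {'time_s': 2.2833, 'qpos': array([ 49.02120611,   4.45486989, -19.83641043, 104.84870821,
        -4.18892117,  65.02139457, -46.48364494]), 'joint_velocities': array([-31.91226778,   5.16827628, -24.96797844,   1.43040619,
         9.64291381, -11.95706715, -58.93292106]), 'effort': array([  2.83205688, -35.03211379,   0.20332124, -30.02270937,
        -0.72549647,  -0.05140257,   1.11101713]), 'tool_pos': array([ 0.47992504, -0.26984746,  0.19998021]), 'tool_rot': array([89.670454  , 81.99450882, 12.29512472]), 'force': array([ 0.50677452, -0.3823807 , -0.88858116]), 'wrist_torque': array([-0.08420064,  0.1472693 , -0.03296491]), 'grip_width': 0.02812352591925778}
```

```bash
python3 -m pendant '[[0,[8,30,-28],[0,0,0]],[0,[16,60,-56],[0,0,0]],[0,[24,85,-78],[0,0,0]],[0,[24,85,-78],[0,0,0]],[0,[24,85,-78],[0,0,0]],[0,[24,85,-78],[0,0,0]]]'
python3 - <<'E'
import ft
from ft import *
from plan import *
print(delta(keypt("0",.12),tgt_R()),cur()[0]["force"])
d=optics.read_camera("wrist"); im=d["image"].copy()
for k,u in zip(K,proj(d,w(POSE,list(K.values())))): cv2.drawMarker(im,tuple(int(t+.5) for t in u),(255,0,255),0,8,1)
cv2.imwrite("pics/wrist1.png",im); 
for t in (180,200,215): ft.TH=t; p=fit(d,POSE,80,3000,12)
d=optics.read_camera("top"); cv2.imwrite("pics/top1.png",d["image"])
E
```

```text
time_s: 2.78
tool_pos: [0.547, -0.177, 0.1876]
tool_rot: [89.9, 82.1, 12.5]
force: [0.3, -0.5, 0.3]
grip_width: 0.0006
(array([ 0.5, 11.3, -9.7]), array([-0.0002,  0.0003,  0.0011])) [ 0.3192268  -0.53322593  0.34129014]Traceback (most recent call last):
  File "<stdin>", line 8, in <module>
  File "ft.py", line 13, in fit
    pr=proj(d,w(p,[K[k] for k in names])); D=np.linalg.norm(pr[:,None]-c[None],axis=2); j=D.argmin(1); ok=D.min(1)<tol
                                                                                          ~~~~~~~~^^^
ValueError: attempt to get argmin of an empty sequence
```

View pics/wrist1.png

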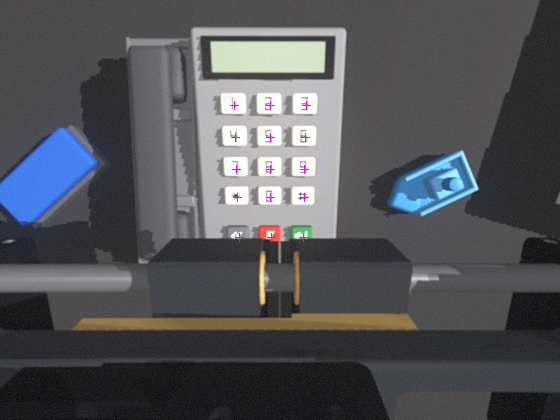

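The wrist picture shows the projected key marks on the key centres, for example 7 at (235,168) and 0 at (270,197). I'll refine the fit in this view.

Run:
```python
import ft
from ft import *
from plan import *
d=optics.read_camera("wrist"); h=cv2.cvtColor(d["image"],cv2.COLOR_BGR2HSV)
print(h[167,215:320,2]); print(h[167,215:320,1])
for t in (200,215,225,235): 
  ft.TH=t; s,c=blobs(d["image"]); print([(int(a[4]),b.round(0).tolist()) for a,b in zip(s,c) if a[4]>50][:20])
  try: p=fit(d,POSE,50,3000,12)
  except Exception as e: print(t,e)
```

```text
[187 160 132 127 127 129 132 181 244 255 255 254 254 254 254 254 254 254
 255 255 226 179 247 255 255 254 254 255 255 255 255 232 188 165 136 130
 130 134 133 129 137 185 240 255 255 254 254 255 253 194 218 255 255 255
 240 185 245 255 255 254 254 255 255 255 251 206 186 191 185 167 142 128
 129 131 145 188 241 254 255 254 254 254 255 255 255 255 255 255 242 180
 243 255 255 254 254 255 255 255 240 191 190 188 191 189 188]
[ 8  5  4  2  8 10  6 18 13  5  3  2  3  1  2  2  2  2  1  4 14 23  8  0
  1  1  1  1  0  0  1  9  3  5  8  6  6  4  0  4  6 17 12  3  2  2  1  1
  7 21 22  1  0  0 12 23 10  0  1  1  1  1  0  0  7  9  4  4  1  2  2  4
  2  2 12 18 13  6  1  1  2  1  2  1  1  0  0  0 12 18 12  0  1  1  1  2
  0  0 10  5  1  4  3  3  0]
[(226121, [280.0, 213.0]), (3323, [266.0, 56.0]), (51, [340.0, 71.0]), (524, [232.0, 102.0]), (498, [268.0, 102.0]), (485, [303.0, 102.0]), (475, [233.0, 135.0]), (463, [268.0, 135.0]), (442, [303.0, 134.0]), (445, [234.0, 165.0]), (413, [269.0, 165.0]), (402, [302.0, 165.0]), (416, [236.0, 194.0]), (374, [269.0, 194.0]), (412, [302.0, 195.0]), (79, 
[... 543 characters left out ...]
8, [232.0, 102.0]), (449, [268.0, 102.0]), (449, [303.0, 102.0]), (444, [233.0, 135.0]), (422, [268.0, 134.0]), (406, [303.0, 134.0]), (405, [234.0, 165.0]), (337, [268.0, 165.0]), (367, [302.0, 165.0]), (371, [235.0, 194.0]), (322, [269.0, 194.0]), (341, [302.0, 194.0]), (75, [300.0, 234.0])]
12 rms px 0.5 pose [ 0.6042 -0.1186  0.2205] 12.63
[(230463, [280.0, 211.0]), (425, [268.0, 102.0]), (414, [303.0, 102.0]), (460, [232.0, 102.0]), (408, [233.0, 135.0]), (392, [268.0, 135.0]), (366, [303.0, 134.0]), (321, [268.0, 165.0]), (344, [302.0, 165.0]), (379, [234.0, 166.0]), (356, [236.0, 194.0]), (310, [269.0, 194.0]), (332, [302.0, 194.0])]
12 rms px 0.53 pose [ 0.604  -0.1187  0.2209] 12.65
```

Top and wrist fits agree within about 2 mm, so I'll use their mean. Next I'll move to 15 mm above the speaker key.

```bash
sed -i 's/^POSE=.*/POSE=[.6032,-.1192,.2206]/' plan.py
python3 - <<'E'
from plan import *
print(delta(keypt("speaker",.05),tgt_R()),delta(keypt("speaker",.015),tgt_R()),cur()[0]["force"], cur()[0]["joint_velocities"].round(1))
E
```

```text
(array([ 71.4, -27.2,  20.7]), array([-0.0029,  0.0009,  0.0009])) (array([106.4, -27.2,  20.7]), array([-0.0029,  0.0009,  0.0009])) [ 0.09347125 -0.40860635 -0.19893331] [ 0.3 -0.1  0.   0.1 -0.2  0.  -0.1]
```

```bash
python3 -m pendant '[[0,[20,-20,15],[0,0,0]],[0,[45,-27,21],[0,0,0]],[0,[71,-27,21],[0,0,0]],[0,[90,-27,21],[0,0,0]],[0,[106,-27,21],[0,0,0]],[0,[106,-27,21],[0,0,0]],[0,[106,-27,21],[0,0,0]],[0,[106,-27,21],[0,0,0]]]'
python3 - <<'E'
from plan import *
print(delta(keypt("speaker",.0),tgt_R()),cur()[0]["force"], cur()[0]["joint_velocities"].round(1))
for c in ("scene","wrist"):
  d=optics.read_camera(c);cv2.imwrite(f"pics/{c}2.png",d["image"] if c=="wrist" else cv2.resize(d["image"][120:280,130:350],None,fx=3,fy=3))
E
```

```text
time_s: 3.55
tool_pos: [0.5405, -0.2006, 0.0802]
tool_rot: [89.6, 82.0, 12.1]
force: [-0.1, 0.2, 0.5]
grip_width: 0.0006
(array([16.3, -1.7,  0.2]), array([-0.0016,  0.0012, -0.0008])) [-0.12808176  0.16605138  0.47951409] [-0.2 -0.7 -0.4 -0.5  0.2 -0.1  0. ]
```

View pics/wrist2.png

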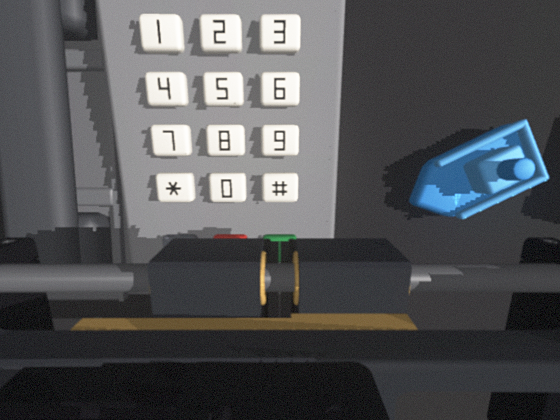

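View pics/scene2.png

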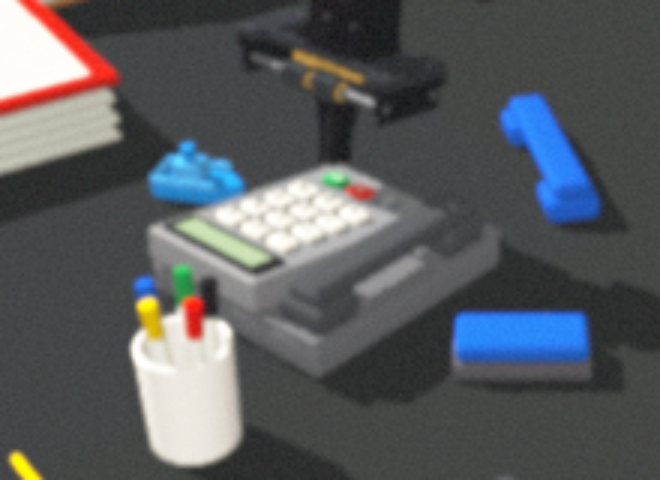

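The wrist view shows the fingers over the green key, at about (280,237). I'll descend in stages and watch the force.

```bash
python3 -m pendant '[[0,[7,-1.7,0],[0,0,0]],[0,[12,-1.7,0],[0,0,0]],[0,[14,-1.7,0],[0,0,0]],[0,[14,-1.7,0],[0,0,0]],[0,[14,-1.7,0],[0,0,0]]]'
python3 - <<'E'
from plan import *
print(delta(keypt("speaker",.0),tgt_R()),cur()[0]["force"])
E
python3 -m pendant '[[0,[1,0,0],[0,0,0]],[0,[2,0,0],[0,0,0]],[0,[3,0,0],[0,0,0]],[0,[4,0,0],[0,0,0]],[0,[4,0,0],[0,0,0]],[0,[4,0,0],[0,0,0]]]'
python3 - <<'E'
from plan import *
print(delta(keypt("speaker",.0),tgt_R()),cur()[0]["force"])
E
```

```text
time_s: 4.07
tool_pos: [0.5402, -0.1992, 0.0646]
tool_rot: [90.3, 82.1, 12.9]
force: [-1.2, 0.6, 1.1]
grip_width: 0.0007
(array([0.9, 0.6, 1.7]), array([-0.    , -0.0007,  0.0012])) [-1.20764172  0.56588477  1.10407134]
time_s: 4.57
tool_pos: [0.541, -0.1992, 0.061]
tool_rot: [90.1, 82.0, 12.7]
force: [-1.3, -0.1, 3.6]
grip_width: 0.0007
(array([-2.8,  0.2,  1.6]), array([-0.    , -0.0002,  0.0005])) [-1.30462186 -0.1424149   3.63860868]
```

```bash
python3 -m pendant '[[0,[1,0,0],[0,0,0]],[0,[2,0,0],[0,0,0]],[0,[2,0,0],[0,0,0]],[0,[2,0,0],[0,0,0]]]'
python3 - <<'E'
from plan import *
print(delta(keypt("speaker",.0),tgt_R()),cur()[0]["force"])
d=optics.read_camera("wrist");cv2.imwrite("pics/wrist3.png",d["image"])
E
```

```text
time_s: 4.9
tool_pos: [0.5412, -0.1992, 0.0604]
tool_rot: [90.0, 82.1, 12.6]
force: [-7.2, 1.5, 15.2]
grip_width: 0.0006
(array([-3.4,  0.1,  1.5]), array([0.    , 0.    , 0.0011])) [-7.19012765  1.48091125 15.15916236]
```

View pics/wrist3.png

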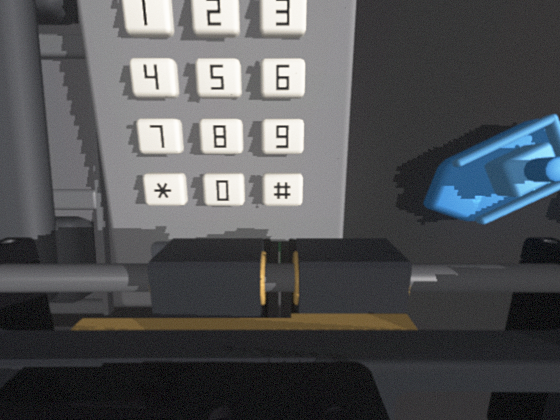

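The force went from 3.6 N near the end of the spring travel to about 15 N at the stop, so the speaker key is fully down. I'll lift and move on to key 2.

```bash
python3 -m pendant '[[0,[-5,0,0],[0,0,0]],[0,[-15,0,0],[0,0,0]],[0,[-30,0,0],[0,0,0]],[0,[-30,0,0],[0,0,0]],[0,[-30,0,0],[0,0,0]]]'
python3 - <<'E'
from plan import *
print(delta(keypt("2",.03),tgt_R()),delta(keypt("speaker",.0),tgt_R()),cur()[0]["force"])
E
```

```text
time_s: 5.37
tool_pos: [0.538, -0.2004, 0.0895]
tool_rot: [89.5, 81.9, 12.1]
force: [-0.5, 0.7, -0.7]
grip_width: 0.0002
(array([ -4.8, 123.7, -31. ]), array([-0.    ,  0.0013, -0.0014])) (array([25.8, -0.6,  1. ]), array([-0.    ,  0.0013, -0.0014])) [-0.50865715  0.70185091 -0.73408464]
```

```bash
python3 -m pendant '[[0,[-5,30,-8],[0,0,0]],[0,[-5,62,-16],[0,0,0]],[0,[-5,94,-24],[0,0,0]],[0,[-5,124,-31],[0,0,0]],[0,[-5,124,-31],[0,0,0]],[0,[-5,124,-31],[0,0,0]],[0,[-5,124,-31],[0,0,0]]]'
python3 - <<'E'
from plan import *
print(delta(keypt("2",.0),tgt_R()),cur()[0]["force"])
for c in ("top","wrist"):
  d=optics.read_camera(c);cv2.imwrite(f"pics/{c}4.png",d["image"] if c=="wrist" else cv2.resize(d["image"][100:260,230:450],None,fx=3,fy=3))
E
```

```text
time_s: 5.95
tool_pos: [0.6485, -0.1432, 0.1093]
tool_rot: [90.4, 82.2, 13.1]
force: [-0.6, 0.2, -0.0]
grip_width: 0.0005
(array([28. ,  1.9,  0.7]), array([ 0.    , -0.001 ,  0.0029])) [-0.61501399  0.15183549 -0.00534849]
```

View pics/wrist4.png

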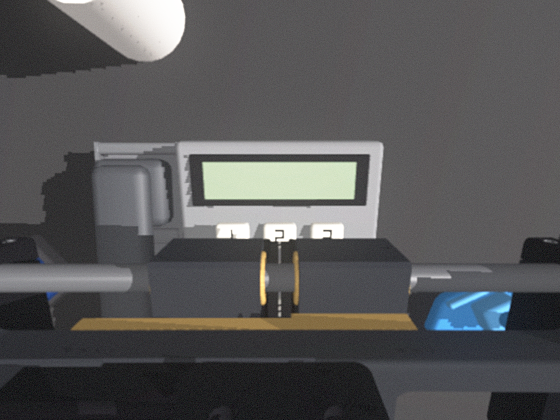

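View pics/top4.png

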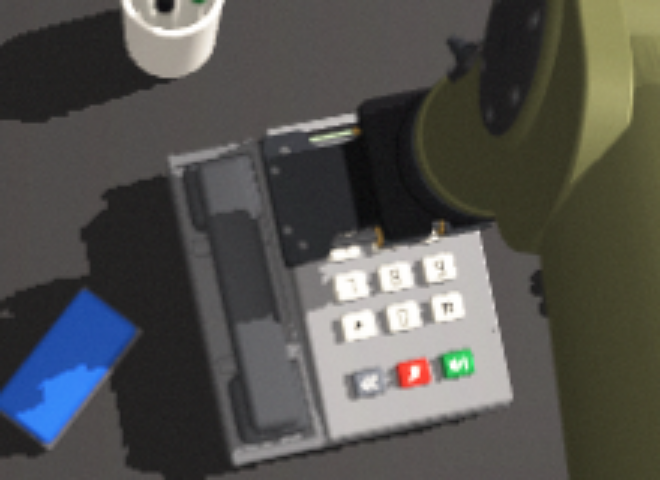

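```bash
python3 -m pendant '[[0,[10,1,0],[0,0,0]],[0,[20,1,0],[0,0,0]],[0,[26,1,0],[0,0,0]],[0,[26,1,0],[0,0,0]],[0,[26,1,0],[0,0,0]]]'
python3 - <<'E'
from plan import *
print(delta(keypt("2",.0),tgt_R()),cur()[0]["force"])
E
python3 -m pendant '[[0,[1,0,0],[0,0,0]],[0,[2,0,0],[0,0,0]],[0,[3,0,0],[0,0,0]],[0,[4,0,0],[0,0,0]],[0,[5,0,0],[0,0,0]],[0,[5,0,0],[0,0,0]],[0,[5,0,0],[0,0,0]]]'
python3 - <<'E'
from plan import *
print(delta(keypt("2",.0),tgt_R()),cur()[0]["force"])
E
```

```text
time_s: 6.47
tool_pos: [0.6534, -0.142, 0.0841]
tool_rot: [90.5, 82.1, 13.1]
force: [0.5, -0.5, -0.1]
grip_width: 0.0003
(array([2.3, 0.3, 0.8]), array([-0.0003, -0.0011,  0.002 ])) [ 0.46699801 -0.49316941 -0.09323069]
time_s: 7.05
tool_pos: [0.655, -0.1419, 0.0807]
tool_rot: [90.0, 82.0, 12.6]
force: [0.5, 0.5, 2.0]
grip_width: 0.0003
(array([-1.3, -0.8,  0.5]), array([ 0.0001,  0.0001, -0.0001])) [0.4939824  0.50843114 1.97308065]
```

```bash
python3 -m pendant '[[0,[1,0,0],[0,0,0]],[0,[2,0,0],[0,0,0]],[0,[3,0,0],[0,0,0]],[0,[3.5,0,0],[0,0,0]],[0,[3.5,0,0],[0,0,0]],[0,[3.5,0,0],[0,0,0]]]'
python3 - <<'E'
from plan import *
print(delta(keypt("2",.0),tgt_R()),cur()[0]["force"])
E
```

```text
time_s: 7.55
tool_pos: [0.6554, -0.1419, 0.0781]
tool_rot: [89.9, 82.0, 12.5]
force: [-5.1, 1.1, 8.9]
grip_width: 0.0003
(array([-3.9, -0.9,  0.5]), array([0.    , 0.0003, 0.0001])) [-5.13142568  1.10363799  8.94535785]
```

```bash
python3 -m pendant '[[0,[0.7,0,0],[0,0,0]],[0,[0.7,0,0],[0,0,0]],[0,[0.7,0,0],[0,0,0]]]'
python3 -m pendant '[[0,[-5,0,0],[0,0,0]],[0,[-15,0,0],[0,0,0]],[0,[-30,0,0],[0,0,0]],[0,[-30,0,0],[0,0,0]],[0,[-30,0,0],[0,0,0]]]'
python3 - <<'E'
from plan import *
print(delta(keypt("0",.02),tgt_R()),delta(keypt("2",.0),tgt_R()),cur()[0]["force"])
E
```

```text
time_s: 7.8
tool_pos: [0.6554, -0.1419, 0.078]
tool_rot: [89.8, 82.0, 12.4]
force: [-5.8, 0.2, 12.1]
grip_width: 0.0002
time_s: 8.22
tool_pos: [0.6517, -0.1429, 0.1065]
tool_rot: [89.8, 82.0, 12.4]
force: [-0.2, 0.4, 0.7]
grip_width: 0.0005
(array([  5. , -84.8,   0.3]), array([-0.0001,  0.0006, -0.0009])) (array([24.7, -1. ,  0.3]), array([-0.0001,  0.0006, -0.0009])) [-0.20448272  0.43634591  0.67922514]
```

```bash
python3 -m pendant '[[0,[0,-28,0],[0,0,0]],[0,[0,-56,0],[0,0,0]],[0,[0,-85,0],[0,0,0]],[0,[0,-85,0],[0,0,0]],[0,[0,-85,0],[0,0,0]],[0,[0,-85,0],[0,0,0]]]'
python3 - <<'E'
from plan import *
print(delta(keypt("0",.0),tgt_R()),cur()[0]["force"])
for c in ("top","wrist"):
  d=optics.read_camera(c);cv2.imwrite(f"pics/{c}5.png",d["image"] if c=="wrist" else cv2.resize(d["image"][100:260,230:450],None,fx=3,fy=3))
E
```

```text
time_s: 8.72
tool_pos: [0.5695, -0.161, 0.0938]
tool_rot: [90.2, 82.0, 12.8]
force: [1.0, 0.2, -0.2]
grip_width: 0.0004
(array([24.2,  0.3,  0.6]), array([-0.0002, -0.0004, -0.0001])) [ 1.01549617  0.20236956 -0.21395584]
```

View pics/wrist5.png

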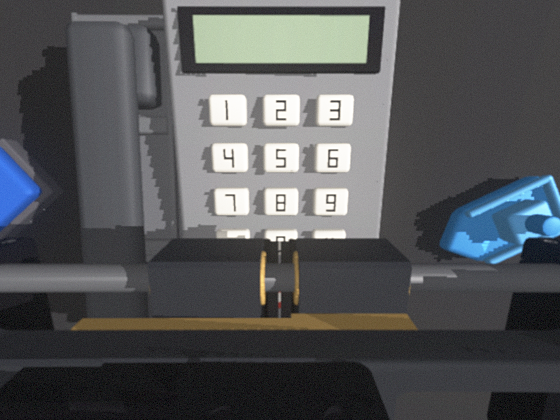

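The wrist view shows the fingers in the middle column over 0, at about (281,240), and every other key is up. I'll descend.

```bash
python3 -m pendant '[[0,[8,0,0],[0,0,0]],[0,[16,0,0],[0,0,0]],[0,[22,0,0],[0,0,0]],[0,[22,0,0],[0,0,0]],[0,[22,0,0],[0,0,0]]]'
python3 - <<'E'
from plan import *
print(delta(keypt("0",.0),tgt_R()),cur()[0]["force"])
E
python3 -m pendant '[[0,[1,0,0],[0,0,0]],[0,[2,0,0],[0,0,0]],[0,[3,0,0],[0,0,0]],[0,[4,0,0],[0,0,0]],[0,[5,0,0],[0,0,0]],[0,[6,0,0],[0,0,0]],[0,[6.5,0,0],[0,0,0]],[0,[6.5,0,0],[0,0,0]],[0,[6.5,0,0],[0,0,0]]]'
python3 - <<'E'
from plan import *
print(delta(keypt("0",.0),tgt_R()),cur()[0]["force"])
E
```

```text
time_s: 9.23
tool_pos: [0.5718, -0.16, 0.0712]
tool_rot: [90.6, 82.1, 13.3]
force: [0.1, 0.6, 0.6]
grip_width: 0.0
(array([1.6, 1. , 1.1]), array([ 0.0002, -0.0015,  0.0017])) [0.09587477 0.5756233  0.59114101]
time_s: 9.98
tool_pos: [0.5732, -0.1603, 0.0663]
tool_rot: [90.0, 82.0, 12.6]
force: [-1.9, 1.2, 4.8]
grip_width: 0.0005
(array([-3.5,  0.4,  0.5]), array([-0.    ,  0.0001,  0.0002])) [-1.92783961  1.15510616  4.79602189]
```

```bash
python3 -m pendant '[[0,[1,0,0],[0,0,0]],[0,[1.5,0,0],[0,0,0]],[0,[1.5,0,0],[0,0,0]],[0,[1.5,0,0],[0,0,0]]]'
python3 -m pendant '[[0,[-5,0,0],[0,0,0]],[0,[-15,0,0],[0,0,0]],[0,[-28,0,0],[0,0,0]],[0,[-28,0,0],[0,0,0]],[0,[-28,0,0],[0,0,0]]]'
python3 - <<'E'
from plan import *
print(delta(keypt("7",.02),tgt_R()),delta(keypt("0",.0),tgt_R()),cur()[0]["force"])
E
```

```text
time_s: 10.32
tool_pos: [0.5733, -0.1603, 0.0661]
tool_rot: [89.8, 82.0, 12.5]
force: [-5.6, 0.6, 15.1]
grip_width: 0.0006
time_s: 10.73
tool_pos: [0.5701, -0.1615, 0.0931]
tool_rot: [89.5, 81.9, 12.2]
force: [1.4, 0.3, -1.0]
grip_width: 0.0008
(array([  3.3,  27.2, -32. ]), array([-0.0002,  0.0012, -0.0013])) (array([23.5, -0.1, -0. ]), array([-0.0002,  0.0012, -0.0013])) [ 1.42867802  0.25352902 -1.0204526 ]
```

```bash
python3 -m pendant '[[0,[0,14,-16],[0,0,0]],[0,[0,27,-32],[0,0,0]],[0,[0,27,-32],[0,0,0]],[0,[0,27,-32],[0,0,0]],[0,[0,27,-32],[0,0,0]]]'
python3 - <<'E'
from plan import *
print(delta(keypt("7",.0),tgt_R()),cur()[0]["force"])
d=optics.read_camera("wrist");cv2.imwrite("pics/wrist6.png",d["image"])
E
```

```text
time_s: 11.15
tool_pos: [0.5879, -0.1245, 0.0952]
tool_rot: [90.1, 82.1, 12.7]
force: [0.6, 0.5, -0.1]
grip_width: 0.0003
(array([21.8,  1.7,  0.2]), array([-0.0001, -0.0002,  0.0016])) [ 0.559453    0.46488637 -0.0814111 ]
```

View pics/wrist6.png

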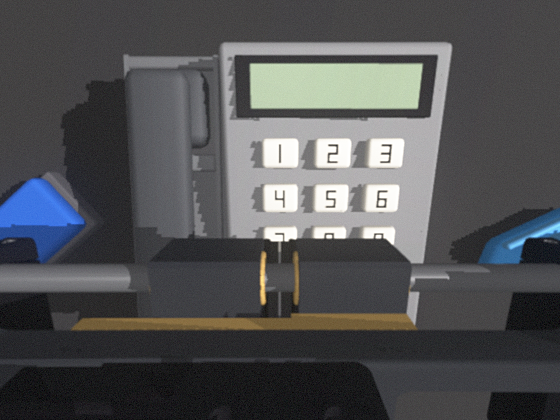

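The fingers are over 7, at about (280,234). The handset's right edge, at about x=192 px, is well clear. I'll descend.

```bash
python3 -m pendant '[[0,[8,0.5,0],[0,0,0]],[0,[15,0.5,0],[0,0,0]],[0,[19,0.5,0],[0,0,0]],[0,[19,0.5,0],[0,0,0]],[0,[19,0.5,0],[0,0,0]]]'
python3 - <<'E'
from plan import *
print(delta(keypt("7",.0),tgt_R()),cur()[0]["force"])
E
python3 -m pendant '[[0,[1,0,0],[0,0,0]],[0,[2,0,0],[0,0,0]],[0,[3,0,0],[0,0,0]],[0,[4,0,0],[0,0,0]],[0,[5,0,0],[0,0,0]],[0,[6,0,0],[0,0,0]],[0,[7,0,0],[0,0,0]],[0,[7,0,0],[0,0,0]],[0,[7,0,0],[0,0,0]]]'
python3 - <<'E'
from plan import *
print(delta(keypt("7",.0),tgt_R()),cur()[0]["force"])
E
```

```text
time_s: 11.62
tool_pos: [0.5911, -0.1233, 0.0763]
tool_rot: [90.4, 82.1, 13.0]
force: [0.1, -0.4, -0.2]
grip_width: 0.0003
(array([2.6, 1. , 0.6]), array([-0.0004, -0.001 ,  0.0015])) [ 0.09123993 -0.35278869 -0.17705713]
time_s: 12.37
tool_pos: [0.5927, -0.1231, 0.0704]
tool_rot: [90.0, 82.0, 12.6]
force: [-1.3, 0.4, 2.7]
grip_width: 0.0007
(array([-3.4,  0.2,  0.5]), array([-0.    ,  0.    ,  0.0001])) [-1.33610815  0.38904232  2.73730512]
```

```bash
python3 -m pendant '[[0,[1,0,0],[0,0,0]],[0,[2,0,0],[0,0,0]],[0,[2,0,0],[0,0,0]],[0,[2,0,0],[0,0,0]]]'
python3 -m pendant '[[0,[0,0,0],[0,0,0]],[0,[0,0,0],[0,0,0]]]'
```

```text
time_s: 12.7
tool_pos: [0.5929, -0.1231, 0.0699]
tool_rot: [89.8, 82.0, 12.4]
force: [-7.3, 0.9, 15.2]
grip_width: 0.0004
time_s: 12.87
tool_pos: [0.5929, -0.1231, 0.0699]
tool_rot: [89.8, 82.0, 12.4]
force: [-7.4, 1.2, 14.1]
grip_width: 0.0001
```

Key 7 is at its stop at about 15 N. I'll retreat up and back towards the robot.

```bash
python3 -m pendant '[[0,[-5,0,0],[0,0,0]],[0,[-20,0,0],[0,0,0]],[0,[-50,0,0],[0,0,0]],[0,[-80,0,0],[0,0,0]],[0,[-110,0,0],[0,0,0]],[0,[-140,0,0],[0,0,0]],[0,[-150,-30,0],[0,0,0]],[0,[-150,-60,0],[0,0,0]],[0,[-150,-60,0],[0,0,0]],[0,[-150,-60,0],[0,0,0]]]'
python3 -m pendant '[[0,[0,0,0],[0,0,0]],[0,[0,0,0],[0,0,0]],[0,[0,0,0],[0,0,0]],[0,[0,0,0],[0,0,0]]]'
python3 - <<'E'
from plan import *
print(cur()[0]["force"],cur()[0]["joint_velocities"].round(1))
for c in ("top","wrist","scene"):
  d=optics.read_camera(c);cv2.imwrite(f"pics/{c}7.png",d["image"])
  for k in ["handset","boat","eraser","pen_pot"]:
    print(c,k,[(round(l["confidence"],2),(np.array(l["centre"])[::-1]*[560,420]).round(1).tolist()) for l in models.landmark_of(c,k)])
  if c=="wrist":
    for k in K:
      u=proj(d,w(POSE,K[k]))[0]; 
      if u[1]<235: print(k,unproj(d,u[0]+2,u[1]+3)[2].round(4),K[k][2],end="; ")
E
```

```text
time_s: 13.7
tool_pos: [0.5131, -0.1414, 0.2079]
tool_rot: [89.8, 82.1, 12.3]
force: [0.3, 0.2, -0.1]
grip_width: 0.0006
time_s: 14.03
tool_pos: [0.5151, -0.1401, 0.2081]
tool_rot: [90.4, 82.0, 13.1]
force: [-1.0, -1.0, -0.1]
grip_width: 0.0002
[-0.9991746  -1.02453112 -0.1310105 ] [ 0.2 -0.1  0.2  0.1 -0.1  0.  -0. ]
top handset [(0.93, [358.0, 322.5]), (0.8, [312.6, 202.7]), (0.78, [178.8, 111.4]), (0.62, [167.2, 311.7])]
top boat [(0.93, [426.6, 193.7])]
top eraser [(0.72, [253.7, 224.8])]
top pen_pot [(0.88, [290.0, 110.0])]
wrist handset [(0.74, [207.5, 137.2])]
wrist boat [(0.65, [450.2, 166.7])]
wrist eraser [(0.81, [108.5, 158.9])]
wrist pen_pot []
1 0.0638 0.065; 2 0.0627 0.065; 3 0.0641 0.065; 4 0.0606 0.061; 5 0.0596 0.061; 6 0.0608 0.061; 7 0.0562 0.057; 8 0.055 0.057; 9 0.0548 0.057; star 0.0502 0.053; 0 0.0519 0.053; hash 0.0505 0.053; redial 0.0465 0.047; mute 0.0473 0.047; speaker 0.0465 0.047; scene handset [(0.93, [257.7, 327.3]), (0.82, [311.7, 179.2]), (0.71, [417.8, 248.2]), (0.7, [259.0, 213.7]), (0.49, [213.7, 193.7])]
scene boat [(0.58, [199.8, 185.0])]
scene eraser [(0.9, [301.9, 241.1])]
scene pen_pot [(0.58, [197.6, 266.4])]
```

View pics/wrist7.png

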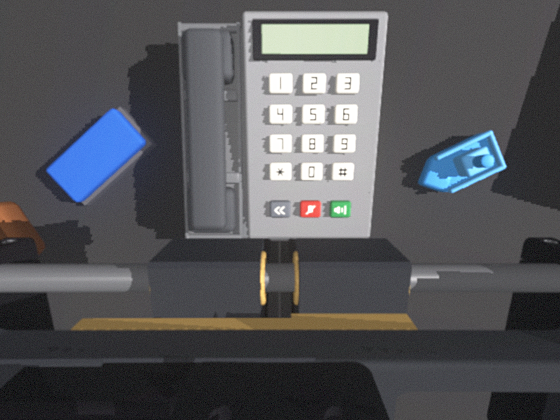

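View pics/scene7.png

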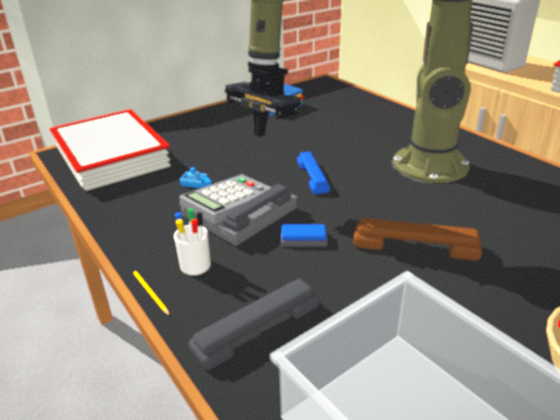

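The final views show all keys up and level. The handset is in its cradle at about (208,130) in the wrist view, the boat, eraser and pot are where they were, and the hand is well clear. I'm handing the job in.

```bash
python3 -c "
from cell import env
print(env.sign_off())"
```

```text
the job is handed in; nothing more can be done
None
```

I dialled the call with the closed fingers: the green speaker key, then 2, 0 and 7. I then lifted the hand clear and handed the job in at about 14 s; the sign-off reports no verdict.

- **Presses:** each key went down to its stop, with a peak upward force of 12–15 N against the 4 N needed. Each was held there for more than 0.1 s and released before the next. I judged this from force and tool travel, because the key travel itself cannot be read.
- **Final pictures:** all 15 keys stand up. Their depth readings are within about 3 mm of the nominal heights, which is too coarse to prove the 1 mm limit; the largest differences are at star and hash, which I never pressed.
- **Bystanders:** the handset, boat, eraser and pen pot show no visible movement. Their network landmarks shifted only by a few pixels between pictures, at most about 5 (roughly 10 mm) for the boat and handset in the top view. I put that down to detector noise.
- **Hand:** it ended about 0.2 m above the worktop and clear of everything, with about 1 N or less on the tool.
- **Disagreement:** the phone position from the top and wrist cameras differed by about 2 mm, and I used the mean. The scene camera could not be used for the fine fit, and its rough landmark fit gave a yaw of 6 degrees against 12.6 from the others, so I set it aside.

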